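# Lay the glue bottle down against the batten

## Robot

A 7-joint arm with a two-finger parallel gripper is mounted at the origin on the work surface. World frame = base frame: x ahead of the robot, y to its left, z up, the work surface at z = 0. Lengths are in m, angles in rad, forces in N, time in s.
With the tool pointing down it reaches from about 0.35 to 0.9 m from the base axis. Payload 8.1 kg.
Tool frame: the origin (TCP) lies midway between the tips of the shut fingers; the grasp point (between the pads) lies 19 mm behind it; z points along the fingers, y is the line along which they close (so a half turn about z gives the same grasp; the last joint's range is limited). The gripper opens to 92 mm and grips with 3 to 60 N. Pads are 19 mm wide; open, the fingers measure 130 mm over their backs; the gripper's body (75 mm by 190 mm) begins 47 mm behind the grasp point.
Start: joints at [-1.218, 0.434, 0.025, 1.573, -0.012, 1.134, -0.075], TCP at [0.275, 0.561, 0.227] pointing down, gripper open.
Joint ranges: [-2.62, 2.62], [-0.44, 2.09], [-1.27, 1.32], [0.08, 2.57], [-1.32, 4.46], [0.12, 2], [-2.74, 2.74]. Speed limits (rad/s): [2.22, 2.22, 3.01, 3.01, 3.14, 3.14, 3.14].

## Interface

Orientations are given as [roll, pitch, yaw] about the fixed x, y, z axes, in that order (R = Rz(yaw) Ry(pitch) Rx(roll)).
In Python, from workcell import readout, imaging, job gives the robot as it stands. The module is installed in compiled form; this text tells all that it offers.
- The arm moves only by the shell command python3 -m creep FILE, which reads ROWS from the file FILE. ROWS is a JSON list of rows, 1 to 8 of them, each written [[rx, ry, rz], [dx, dy, dz], opening]: a rotation vector rx, ry, rz in rad, then dx, dy, dz in m, then the finger opening in m; each row shifts and turns the commanded pose from where the row before left it, along the tool's axes as they then stand; what a row does not reach is not made up. A row lasts 1/8 s, in which the tool goes at most 0.0625 m and 0.188 rad, less where a joint would pass 70% of its speed; a pose out of reach is approached as far as the arm can. The fingers move at their own pace and stop on an object; the grip force is fixed at half the most. Time passes only in rows, so rows that do not move let the fingers close. It prints the time, the measured TCP pose, the force, the opening and the grip force at its end. Input that does not fit is refused with a message, and nothing moves.
- readout.state(): the state, without advancing time (a new reading comes with each control period).
- imaging.get_image(name): name is "scene" or "top" or "wrist"; returns the picture (420x560x3 uint8, red, green, blue); there is no depth.
- imaging.camera_params(name): a dict with "intrinsics" (3x3 intrinsics, pixels), "cam_to_world" (4x4, takes a point from camera to world coordinates). Camera axes: x right, y down, z forward; pixel columns grow to the right and rows downward; lengths in m; the calibration is good to about 2 mm. A picture is of the moment at which its call begins: read the wrist's pose just before it. camera_params takes no time and is no camera call; for the wrist camera it gives the pose at the moment of the call.
- job.sign_off(): hands the job in; it is judged then, once.
The state is a dict: "time_s": time; "joints": joint angles; "joint_velocities": joint speeds; "effort": joint torques, N m; "eef_pos": TCP position; "ee_rot": TCP orientation; "ft_force": force on the tool from outside, world axes, zero at the start; "moment": the same for the moment, N m; "gripper_width": finger opening in m; "gripper_force": force on a finger pad.
Only numpy, scipy, OpenCV 4.12 (cv2) and the standard library are available. Lean on these libraries where they do the work, as an engineer would, in place of code of your own. Each camera call takes 0.05 s, during which the arm holds its last target. There are 200 camera calls.

## Task

Lay the standing flat glue bottle down on the gluing board so the glue runs to its nozzle: push it over with the fingertips, away from the dark batten, without squeezing or lifting it, and ease it down gently onto its broad side instead of letting it fall. Then push it along the board until its foot rests square against the batten, nozzle pointing away from the batten. Leave the other things where they are.

Things in the scene. Friction and masses are not known exactly. Their poses are not given: they have to be found in the camera images.
- glue_bottle: Flat white squeeze bottle to lay down, 0.22 kg give or take 30%, starts upright. Origin: centre of its underside; z from foot to nozzle. Body 42 (x) x 66 (y) x 112 mm high; shoulder 34 x 52 mm to z=122 mm, then cap and nozzle. Topples past a lean of about 18 degrees. x starts pointing away from the batten within 0.12 rad; foot stands 5 to 25 mm clear of the batten.
- nozzle_tip (a point): Tip of the bottle's nozzle, on its axis 172 mm above the underside; axes as the bottle's. The grey nozzle is a cone, 8 mm across at the tip and 18 mm across at 142 mm above the underside; below it the round grey cap, 26 mm across, from 122 to 142 mm.
- board: Fixed plywood gluing board on the table, 320 mm (x) by 260 mm (y) by 12 mm thick; origin at the centre of its underside, on the table top, z up. The batten is fixed on it across its -x end; the bottle is to be tipped towards the board's +x.
- batten_face (a point): Middle of the lower edge of the batten's face that looks along the board (its +x), level with the board's top, 12 mm above the table, at x = -115 mm of the board. Axes as the board's: x points from the batten along the board. The batten is the stop: a fixed dark strip 150 mm long (y), 22 mm wide, 18 mm high above the board.
- tile_stack: Bystander loose on the board near its +x end: three 34 mm square tiles, 24 mm high together. Origin under its centre.
- grout_tub: Bystander loose on the board near the batten's end: white round tub, 48 mm diameter, 46 mm high. Origin under its centre.
- drink_can: Bystander on the table: aluminium drink can, 66 mm diameter, 122 mm high. Origin under its centre.
- round_bottle: Bystander on the table: round white bottle, 64 mm diameter, 190 mm high. Origin under its centre.
- brush_pot: Bystander on the table: grey pot, 76 mm across, 100 mm high, with two brush handles reaching about 170 mm high. Origin under its centre.
- nippers: Bystander lying on the table: hand nippers with black grips, 200 mm long, 70 mm wide, 18 mm high. Origin near the pivot, under it.
Mind the look-alikes: they are no part of the job. Leave any purple or turquoise look-alike of the glue_bottle alone.

How it is judged:
On the way:
1. the bottle has come down onto its side (angle between glue_bottle's own z axis and vertical above 1.42 rad), for 0.1 s.
At the end, for the whole second after the job is handed in: The bottle lies at rest on its broad side on the board (axis level within 5 degrees), nozzle pointing away from the batten and square to it within 0.15 rad, the middle of its foot within 8 mm of the batten's face and within 50 mm of the batten's middle (angle between glue_bottle's own z axis and vertical between 1.48 and 1.66 rad and z of glue_bottle in the frame of batten_face between 0.015 and 0.027 m and x of glue_bottle in the frame of batten_face between -0.006 and 0.008 m and y of glue_bottle in the frame of batten_face between -0.05 and 0.05 m and x of nozzle_tip in the frame of batten_face above 0.16 m and angle between the z axis of glue_bottle and the x axis of batten_face, either way round below 0.15 rad and linear speed of glue_bottle below 0.01 m/s); the robot touches nothing.
It fails at once if the bottle falls or is thrown down instead of being eased down (turns faster than 4.5 rad/s; a free fall lands at over 9) (angular speed of glue_bottle above 4.5 rad/s).
It fails at once if the bottle is lifted: the middle of its foot is over 33 mm above the board, or over 20 mm while the bottle leans less than 0.5 rad (height (world z) of glue_bottle above 0.045 m or (height (world z) of glue_bottle above 0.032 m and angle between glue_bottle's own z axis and vertical below 0.5 rad)).
It fails at once if the fingers squeeze or ram the bottle with more than 25 N (contact force between the fingers and glue_bottle above 25 N).
It fails at once if one of the bystanders (tile stack, tub, can, round bottle, pot, nippers) is moved by more than 25 mm (distance of any of tile_stack, grout_tub, drink_can, round_bottle, brush_pot, nippers from where it was at the start of the episode above 0.025 m).
It also fails if it takes over 72 s, if anything falls off the work surface, if the arm or the gripper's body presses on something with over 40 N, if the wrist force passes 120 N, or if a joint passes its speed limit or range.

## Working session

There is one attempt and no reset: what is moved stays moved. The work goes in short steps, Python scripts to look and compute and a shell command to move; the robot and the scene stay as the last step left them, time stands still between calls to the robot, and variables do not carry over. Pictures are saved under pics/ and viewed, at most 10 in all, crops included, and the job is handed in when it is done.

```bash
mkdir -p pics
python3 - <<'E'
from workcell import readout, imaging
import cv2, numpy as np
s=readout.state(); print({k:np.round(v,3).tolist() for k,v in s.items()})
for n in("scene","top"):
    im=imaging.get_image(n); cv2.imwrite(f"pics/{n}0.png",im[:,:,::-1])
    p=imaging.camera_params(n); print(n,np.round(p["intrinsics"],1).tolist(),np.round(p["cam_to_world"],3).tolist())
E
```

```text
{'time_s': 0.0, 'joints': [-1.218, 0.435, 0.025, 1.574, -0.012, 1.134, -0.075], 'joint_velocities': [-0.001, -0.0, 0.001, 0.001, 0.0, -0.001, 0.001], 'effort': [-0.001, -66.787, 0.985, -31.444, -0.061, 0.043, 0.0], 'eef_pos': [0.275, 0.561, 0.226], 'ee_rot': [-3.14, 0.0, 2.686], 'ft_force': [-0.492, -0.27, -0.142], 'moment': [-0.038, -0.015, -0.02], 'gripper_force': 0.0, 'gripper_width': 0.092}
scene [[494.0, 0.0, 282.7], [0.0, 494.0, 213.9], [0.0, 0.0, 1.0]] [[-0.099, 0.568, -0.817, 1.459], [0.995, 0.07, -0.072, 0.094], [0.017, -0.82, -0.572, 0.791], [0.0, 0.0, 0.0, 1.0]]
top [[506.3, 0.0, 272.5], [0.0, 506.3, 211.3], [0.0, 0.0, 1.0]] [[0.013, -0.994, 0.106, 0.403], [-1.0, -0.013, 0.002, 0.003], [-0.001, -0.106, -0.994, 1.626], [0.0, 0.0, 0.0, 1.0]]
```

View pics/scene0.png

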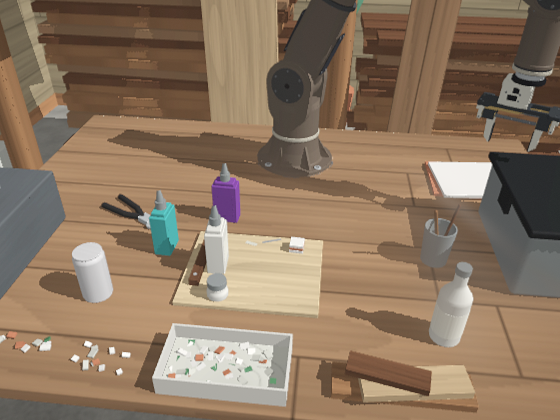

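View pics/top0.png

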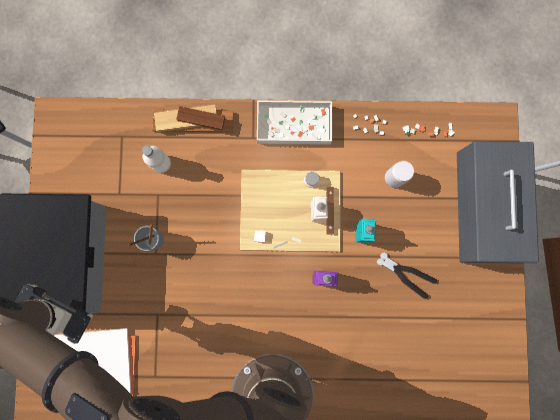

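Both pictures show the white bottle just in front of the dark batten: (319,208) in top and (217,245) in scene. The board spans (240–341, 170–251) in top, so its +x is world +y. The tub is at (312,178), the tiles at (260,237), and the purple and turquoise look-alikes at (325,279) and (366,231). I'll enlarge both views.

Run:
```python
import cv2, numpy as np
a=cv2.imread("pics/top0.png")[160:260,230:385]; b=cv2.imread("pics/scene0.png")[195:315,170:335]
a=cv2.resize(a,None,fx=4.8,fy=4.8,interpolation=2)[:, :]; b=cv2.resize(b,None,fx=4.8,fy=4.8,interpolation=2)
cv2.imwrite("pics/a.png",a); cv2.imwrite("pics/b.png",b)
```

```text
(no output)
```

View pics/a.png

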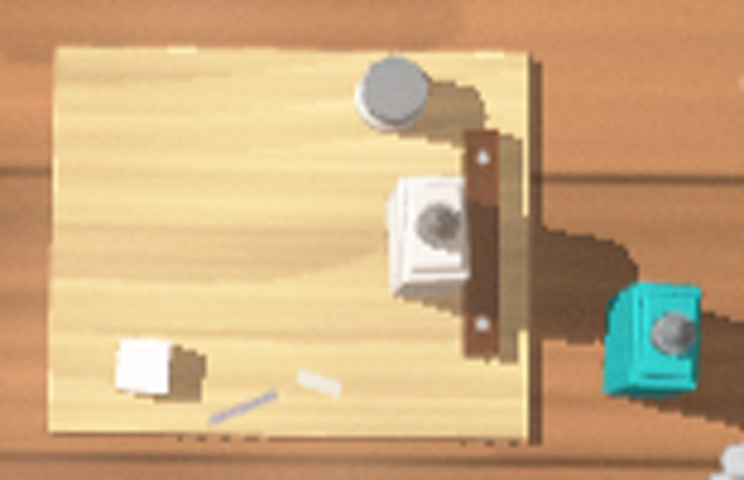

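View pics/b.png

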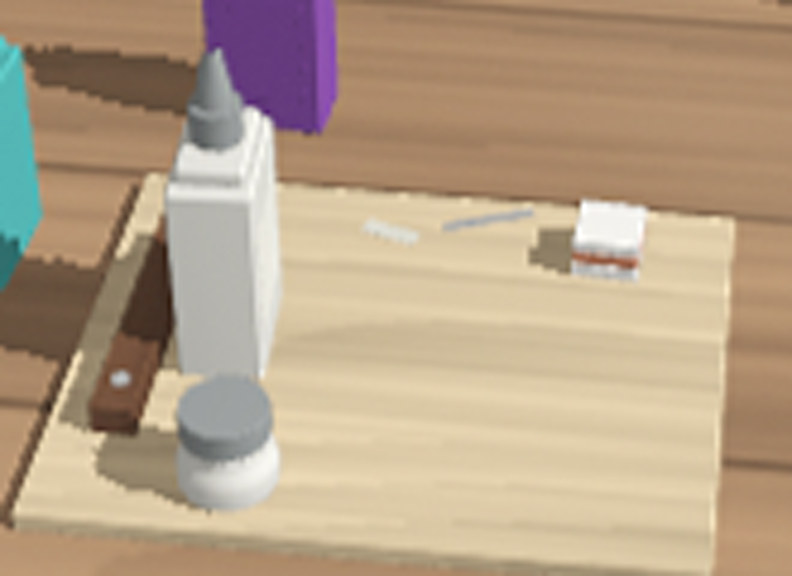

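The enlarged top view gives:
- **Board corners:** (55,47), (530,53), (528,438), (48,432).
- **Batten top:** face edge near column 464, rows 130–357.
- **Bottle body top:** about (404..468, 178..278).
- **Nozzle tip:** (214,50) in the scene crop.

Next I cast rays.

```bash
cat > h.py <<'E'
import numpy as np
from workcell import imaging
def ray(n,px,P=None):
    p=P or imaging.camera_params(n);K=np.array(p["intrinsics"]);T=np.array(p["cam_to_world"])
    d=T[:3,:3]@np.linalg.inv(K)@np.array([px[0],px[1],1.]);return T[:3,3],d
def onz(n,px,z,P=None):
    o,d=ray(n,px,P);return o+d*(z-o[2])/d[2]
def two(a,b):
    (o1,d1),(o2,d2)=a,b
    s=np.linalg.lstsq(np.c_[d1,-d2],o2-o1,rcond=None)[0];p,q=o1+s[0]*d1,o2+s[1]*d2;return (p+q)/2,np.linalg.norm(p-q)
E
python3 - <<'E'
from h import *
np.set_printoptions(precision=4,suppress=True)
A=lambda c:((np.array(c)+.5)/4.8-.5+np.array([230,160]))
B=lambda c:((np.array(c)+.5)/4.8-.5+np.array([170,195]))
for c in[(55,47),(530,53),(528,438),(48,432)]:print("board",onz("top",A(c),.012))
for c in[(464,130),(498,130),(498,357),(463,357)]:print("batten",onz("top",A(c),.03))
for c in[(404,178),(464,178),(470,278),(406,271)]:print("bottle",onz("top",A(c),.124))
for c in[(183,368),(263,378)]:print("bottlefoot scene",onz("scene",B(c),.012))
for c in[(168,192),(258,196)]:print("bottletop scene",onz("scene",B(c),.124))
print("tip scene",onz("scene",B((214,50)),.184))
print("tip top",onz("top",A((443,225)),.184))
for c in[(15,523),(712,574),(733,220),(150,178)]:print("board scene",onz("scene",B(c),.012))
print("batten end scene",onz("scene",B((135,432)),.012), "top corner",onz("scene",B((141,405)),.03))
print("tub",onz("top",A((395,90)),.058),"tiles",onz("top",A((146,365)),.036))
print("purple")
print(onz("top",(325,279),.15))
E
```

```text
board [0.7104 0.1099 0.012 ]
board [ 0.7105 -0.2101  0.012 ]
board [ 0.4518 -0.2086  0.012 ]
board [0.4516 0.1093 0.012 ]
batten [ 0.6546 -0.1639  0.03  ]
batten [ 0.6549 -0.1864  0.03  ]
batten [ 0.5041 -0.1865  0.03  ]
batten [ 0.5038 -0.1635  0.03  ]
bottle [ 0.6091 -0.1167  0.124 ]
bottle [ 0.6096 -0.1541  0.124 ]
bottle [ 0.547 -0.158  0.124]
bottle [ 0.5508 -0.1182  0.124 ]
bottlefoot scene [ 0.6038 -0.1555  0.012 ]
bottlefoot scene [ 0.6063 -0.1152  0.012 ]
bottletop scene [ 0.6083 -0.1535  0.124 ]
bottletop scene [ 0.6063 -0.1118  0.124 ]
tip scene [ 0.5776 -0.1348  0.184 ]
tip top [ 0.5728 -0.1354  0.184 ]
board scene [ 0.7158 -0.2074  0.012 ]
board scene [0.7108 0.1081 0.012 ]
board scene [0.4532 0.1088 0.012 ]
board scene [ 0.4543 -0.2076  0.012 ]
batten end scene [ 0.651  -0.1679  0.012 ] top corner [ 0.6514 -0.1635  0.03  ]
tub [ 0.676  -0.1158  0.058 ] tiles [0.4954 0.0445 0.036 ]
purple
[ 0.366  -0.1482  0.15  ]
```

Results in world axes:
- **Board:** its x axis is world +y, aligned within about 0.01 rad.
- **Batten face:** y ≈ -0.164, middle at x ≈ 0.580.
- **Bottle:** axis at (0.577, -0.135), about 8 mm clear of the batten.

The plan has three parts:
1. Straddle the cap and nozzle with the fingers closing along y, and push with the rear finger.
2. Let the nozzle settle on the front finger.
3. Lower the bottle along an arc with the tool tilting, until the nozzle slides down the tilted finger.

```bash
echo '[[[0, 0, -0.152], [0, 0, -0.008], 0.06], [[0, 0, -0.152], [0, 0, -0.008], 0.06], [[0, 0, -0.151], [0, 0, -0.008], 0.06], [[0, 0, 0], [-0.0216, -0.0497, 0], 0.06], [[0, 0, 0], [-0.0216, -0.0497, 0], 0.06], [[0, 0, 0], [-0.0216, -0.0497, 0], 0.06], [[0, 0, 0], [-0.0216, -0.0497, 0], 0.06], [[0, 0, 0], [-0.0216, -0.0497, 0], 0.06]]' > path.dat && python3 -m creep path.dat; echo '[[[0, 0, 0], [-0.0216, -0.0497, 0], 0.06], [[0, 0, 0], [-0.0216, -0.0497, 0], 0.06], [[0, 0, 0], [-0.0216, -0.0497, 0], 0.06], [[0, 0, 0], [-0.0216, -0.0497, 0], 0.06], [[0, 0, 0], [-0.0216, -0.0497, 0], 0.06], [[0, 0, 0], [-0.0216, -0.0497, 0], 0.06], [[0, 0, 0], [-0.0216, -0.0497, 0], 0.06], [[0, 0, 0], [0, 0, 0], 0.06]]' > path.dat && python3 -m creep path.dat
```

```text
time_s: 1.1
eef_pos: [0.3833, 0.3107, 0.2505]
ee_rot: [-3.141, -0.0, 3.141]
ft_force: [0.7, -0.4, -0.4]
gripper_width: 0.0599
gripper_force: 0.0
time_s: 2.1
eef_pos: [0.5344, -0.0405, 0.2504]
ee_rot: [-3.139, -0.0, 3.133]
ft_force: [0.2, 1.2, -0.6]
gripper_width: 0.0601
gripper_force: 0.0
```

```bash
echo '[[[0, 0, 0], [-0.0145, -0.0315, 0], 0.06], [[0, 0, 0], [-0.0145, -0.0315, 0], 0.06], [[0, 0, -0.008], [-0.014, -0.0315, 0], 0.06], [[0, 0, 0], [0, 0, 0], 0.06], [[0, 0, 0], [0, 0, 0], 0.06]]' > path.dat && python3 -m creep path.dat
python3 - <<'E'
from h import *; import cv2
from workcell import readout
print(np.round(readout.state()["joints"],2))
P=imaging.camera_params("wrist");im=imaging.get_image("wrist");cv2.imwrite("pics/w1.png",im[:,:,::-1]);np.savez("w1.npz",K=P["intrinsics"],T=P["cam_to_world"])
print(np.round(P["cam_to_world"],3).tolist())
E
```

```text
time_s: 2.72
eef_pos: [0.5764, -0.1285, 0.2503]
ee_rot: [3.141, -0.001, -3.134]
ft_force: [-0.0, 0.8, 0.3]
gripper_width: 0.06
gripper_force: 0.0
[-0.09  0.36  0.3   1.64 -0.12  1.15  1.82]
[[-0.008, 0.968, 0.25, 0.51], [1.0, 0.008, 0.002, -0.129], [-0.0, 0.25, -0.968, 0.409], [0.0, 0.0, 0.0, 1.0]]
```

View pics/w1.png

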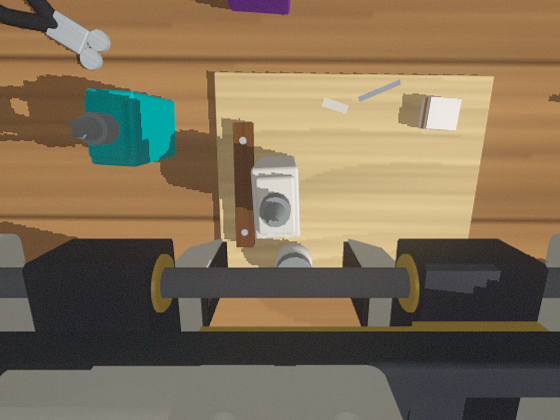

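The wrist view shows the nozzle tip near (276,212), the batten face at column ~254, and the finger pads at columns ~225 and ~345.

Run:
```python
from h import *
d=np.load("w1.npz");P=dict(intrinsics=d["K"],cam_to_world=d["T"])
for p,z in[((276,212),.184),((253,167),.124),((299,168),.124),((299,237),.124),((256,237),.124),((254,122),.03),((254,247),.03)]:print(p,np.round(onz("wrist",p,z,P),4))
```

```text
(276, 212) [ 0.5701 -0.1351  0.184 ]
(253, 167) [ 0.5454 -0.1568  0.124 ]
(299, 168) [ 0.546  -0.1165  0.124 ]
(299, 237) [ 0.6098 -0.1153  0.124 ]
(256, 237) [ 0.6101 -0.1551  0.124 ]
(254, 122) [ 0.5063 -0.1639  0.03  ]
(254, 247) [ 0.6561 -0.1663  0.03  ]
```

```bash
echo '[[[0, 0, 0.007], [-0.001, -0.0065, 0], 0.06], [[0, 0, 0], [0, 0, 0.027], 0.06], [[0, 0, 0], [0, 0, 0.027], 0.06], [[0, 0, 0], [0, 0, 0.027], 0.06], [[0, 0, 0], [0, 0, 0.027], 0.06], [[0, 0, 0], [0, 0, 0], 0.05], [[0, 0, 0], [0, 0, 0], 0.044], [[0, 0, 0], [0, 0, 0], 0.044]]' > path.dat && python3 -m creep path.dat
```

```text
time_s: 3.78
eef_pos: [0.5786, -0.1366, 0.1441]
ee_rot: [-3.141, 0.002, -3.141]
ft_force: [1.3, 0.5, 0.8]
gripper_width: 0.0441
gripper_force: 0.0
```

```bash
echo '[[[0, 0, 0], [0, 0.006, 0], 0.044], [[0, 0, 0], [0, 0.006, 0], 0.044], [[0, 0, 0], [0, 0.005, 0], 0.044], [[0, 0, 0], [0, 0.005, 0], 0.044], [[0, 0, 0], [0, 0.005, 0], 0.044], [[0, 0, 0], [0, 0.005, 0], 0.044], [[0, 0, 0], [0, 0, 0], 0.044]]' > path.dat && python3 -m creep path.dat
python3 - <<'E'
from h import *; import cv2
im=imaging.get_image("scene");cv2.imwrite("pics/s2.png",cv2.resize(im[180:310,170:335,::-1],None,fx=4,fy=4))
E
```

```text
time_s: 4.65
eef_pos: [0.5778, -0.1038, 0.1427]
ee_rot: [3.141, -0.0, -3.141]
ft_force: [0.2, 0.0, -0.3]
gripper_width: 0.0443
gripper_force: 0.1
```

View pics/s2.png

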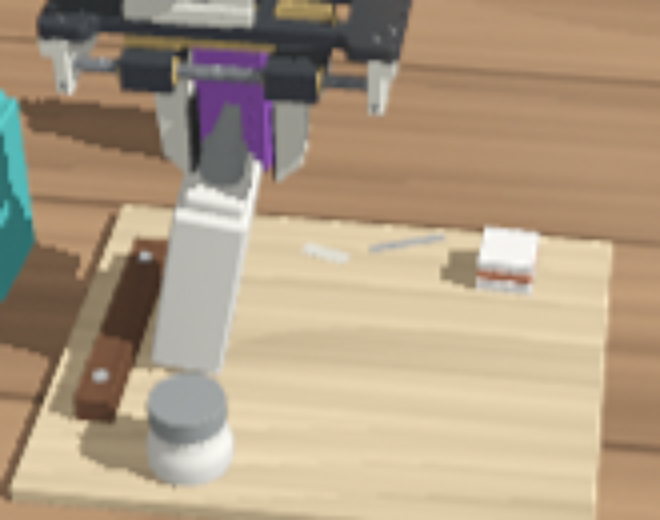

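The bottle leans about 9° against the rear pad, its foot unmoved and clear of the batten. I'll narrow the gap a little without squeezing, then carry on past balance.

```bash
echo '[[[0, 0, 0], [0, 0.003, 0], 0.038], [[0, 0, 0], [0, 0.004, 0], 0.038], [[0, 0, 0], [0, 0.004, 0], 0.038], [[0, 0, 0], [0, 0.004, 0], 0.038], [[0, 0, 0], [0, 0.004, 0], 0.038], [[0, 0, 0], [0, 0.004, 0], 0.038], [[0, 0, 0], [0, 0.004, 0], 0.038], [[0, 0, 0], [0, 0, 0], 0.038]]' > path.dat && python3 -m creep path.dat
```

```text
time_s: 5.7
eef_pos: [0.5778, -0.077, 0.1427]
ee_rot: [3.141, 0.0, -3.141]
ft_force: [-0.2, -0.2, 0.1]
gripper_width: 0.0379
gripper_force: 0.1
```

```bash
cat > arc.py <<'E'
import numpy as np
def tcp(th,ph,s,W,ye=-.115):
    T=np.array([ye-.017*np.cos(th)+.172*np.sin(th),.012+.017*np.sin(th)+.172*np.cos(th)])
    F=T-s*np.array([np.sin(ph),np.cos(ph)])
    return F-W/2*np.array([np.cos(ph),-np.sin(ph)])
E
python3 - <<'E'
from arc import *
cur=np.array([-.077,.1427]);pp=0
for d,ph,s,W in[(24,0,.03,.092),(30,.15,.025,.092),(36,.3,.02,.092),(42,.45,.018,.092),(48,.6,.016,.092),(56,.6,.016,.092),(64,.6,.016,.092),(72,.6,.016,.092),(78,.6,.014,.092),(84,.6,.011,.092),(90,.6,.006,.092)]:
    p=tcp(np.radians(d),ph,s,W);v=p-cur
    print(d,np.round(p,4),"drx",round(ph-pp,3),"dy",round(v@[np.cos(pp),-np.sin(pp)],4),"dz",round(v@[-np.sin(pp),-np.cos(pp)],4));cur=p;pp=ph
E
```

```text
24 [-0.1066  0.146 ] drx 0 dy -0.0296 dz -0.0033
30 [-0.0929  0.1516] drx 0.15 dy 0.0136 dz -0.0056
36 [-0.0775  0.1556] drx 0.15 dy 0.0147 dz -0.0063
42 [-0.0618  0.155 ] drx 0.15 dy 0.0152 dz -0.004
48 [-0.0456  0.1525] drx 0.15 dy 0.0157 dz -0.0048
56 [-0.0289  0.135 ] drx 0.0 dy 0.0236 dz 0.005
64 [-0.0149  0.1154] drx 0.0 dy 0.0227 dz 0.0082
72 [-0.0037  0.0941] drx 0.0 dy 0.0213 dz 0.0113
78 [0.0038 0.0788] drx 0.0 dy 0.0148 dz 0.0084
84 [0.0101 0.0638] drx 0.0 dy 0.0137 dz 0.0089
90 [0.0156 0.05  ] drx 0.0 dy 0.0123 dz 0.0082
```

```bash
echo '[[[0, 0, 0], [0, -0.0035, 0], 0.045], [[0, 0, 0], [0, -0.0035, 0], 0.052], [[0, 0, 0], [0, -0.0035, 0], 0.059], [[0, 0, 0], [0, -0.0035, 0], 0.066], [[0, 0, 0], [0, -0.0035, 0], 0.073], [[0, 0, 0], [0, -0.0035, 0], 0.080], [[0, 0, 0], [0, -0.0035, 0], 0.087], [[0, 0, 0], [0, -0.0025, -0.003], 0.092]]' > path.dat && python3 -m creep path.dat
echo '[[[0.05, 0, 0], [0, 0.0046, -0.002], 0.092], [[0.05, 0, 0], [0, 0.0046, -0.002], 0.092], [[0.05, 0, 0], [0, 0.0046, -0.002], 0.092], [[0.05, 0, 0], [0, 0.0048, -0.002], 0.092], [[0.05, 0, 0], [0, 0.0048, -0.002], 0.092], [[0.05, 0, 0], [0, 0.0048, -0.002], 0.092], [[0, 0, 0], [0, 0, 0], 0.092]]' > path.dat && python3 -m creep path.dat
python3 - <<'E'
from h import *; import cv2
from workcell import readout
print(np.round(readout.state()["joints"],2))
im=imaging.get_image("scene");cv2.imwrite("pics/s3.png",cv2.resize(im[160:310,170:335,::-1],None,fx=4,fy=4))
E
```

```text
time_s: 6.7
eef_pos: [0.5776, -0.1047, 0.1457]
ee_rot: [3.142, -0.0, -3.142]
ft_force: [0.6, -0.6, -0.2]
gripper_width: 0.0907
gripper_force: 0.0
time_s: 7.58
eef_pos: [0.578, -0.0731, 0.1538]
ee_rot: [-2.842, -0.0, -3.138]
ft_force: [-0.7, 0.4, -0.1]
gripper_width: 0.0919
gripper_force: 0.2
[-0.45  0.47  0.42  1.82  0.15  0.92  1.41]
```

View pics/s3.png

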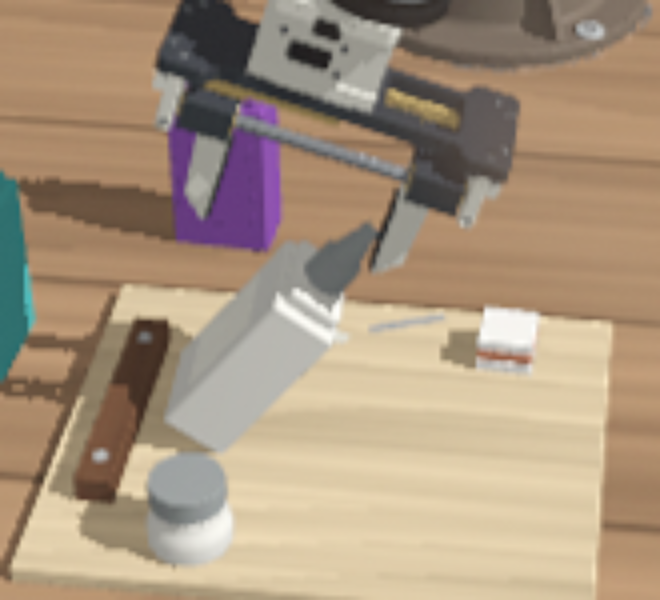

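The nozzle rests on the front finger at about 38° lean, with the foot on the board at (215,445) in this crop. I'll continue along the arc.

```bash
echo '[[[0.05, 0, 0], [0, 0.0046, -0.001], 0.092], [[0.05, 0, 0], [0, 0.0046, -0.001], 0.092], [[0.05, 0, 0], [0, 0.0046, -0.001], 0.092], [[0.05, 0, 0], [0, 0.0046, -0.001], 0.092], [[0.05, 0, 0], [0, 0.0046, -0.001], 0.092], [[0.05, 0, 0], [0, 0.0046, -0.001], 0.092], [[0, 0, 0], [0, 0, 0], 0.092]]' > path.dat && python3 -m creep path.dat
echo '[[[0, 0, 0], [0, 0.0058, 0.0013], 0.092], [[0, 0, 0], [0, 0.0058, 0.0013], 0.092], [[0, 0, 0], [0, 0.0058, 0.0013], 0.092], [[0, 0, 0], [0, 0.0058, 0.0013], 0.092], [[0, 0, 0], [0, 0.0058, 0.002], 0.092], [[0, 0, 0], [0, 0.0058, 0.002], 0.092], [[0, 0, 0], [0, 0.0058, 0.002], 0.092], [[0, 0, 0], [0, 0, 0], 0.092]]' > path.dat && python3 -m creep path.dat
python3 - <<'E'
from h import *; import cv2
from workcell import readout
print(np.round(readout.state()["joints"],2))
im=imaging.get_image("scene");cv2.imwrite("pics/s4.png",cv2.resize(im[160:310,170:335,::-1],None,fx=4,fy=4))
E
```

```text
time_s: 8.5
eef_pos: [0.5777, -0.047, 0.1475]
ee_rot: [-2.542, -0.001, -3.14]
ft_force: [-0.4, 0.7, 0.3]
gripper_width: 0.0916
gripper_force: 0.3
time_s: 9.5
eef_pos: [0.5776, -0.02, 0.1155]
ee_rot: [-2.541, -0.001, -3.141]
ft_force: [0.4, 0.0, 0.0]
gripper_width: 0.0918
gripper_force: 0.3
[-0.75  0.64  0.51  1.82  0.34  0.95  1.05]
```

View pics/s4.png

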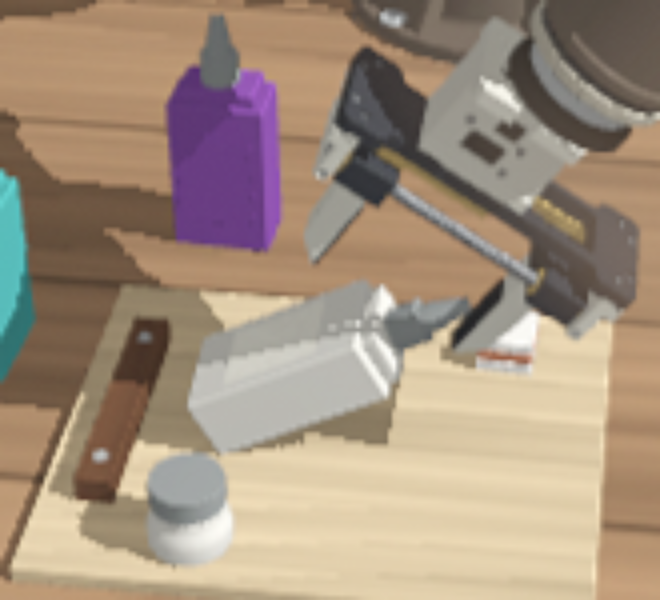

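The lean is now about 65° and the nozzle still sits on the finger's slope, clear of everything else. I'll ease it the rest of the way down.

```bash
echo '[[[0, 0, 0], [0, 0.0048, 0.0023], 0.092], [[0, 0, 0], [0, 0.0048, 0.0023], 0.092], [[0, 0, 0], [0, 0.0048, 0.0023], 0.092], [[0, 0, 0], [0, 0.0048, 0.0023], 0.092], [[0, 0, 0], [0, 0.0048, 0.0023], 0.092], [[0, 0, 0], [0, 0.0048, 0.0023], 0.092], [[0, 0, 0], [0, 0.0048, 0.0023], 0.092], [[0, 0, 0], [0, 0.0048, 0.0023], 0.092]]' > path.dat && python3 -m creep path.dat
echo '[[[0, 0, 0], [0, 0.0042, 0.0026], 0.092], [[0, 0, 0], [0, 0.0042, 0.0026], 0.092], [[0, 0, 0], [0, 0.0042, 0.0026], 0.092], [[0, 0, 0], [0, 0.0042, 0.0026], 0.092], [[0, 0, 0], [0, 0.003, 0.002], 0.092], [[0, 0, 0], [0, 0, 0], 0.092]]' > path.dat && python3 -m creep path.dat
python3 - <<'E'
from h import *; import cv2
im=imaging.get_image("scene");cv2.imwrite("pics/s5.png",cv2.resize(im[160:310,170:335,::-1],None,fx=4,fy=4))
E
```

```text
time_s: 10.55
eef_pos: [0.5778, 0.0011, 0.0788]
ee_rot: [-2.542, 0.0, -3.142]
ft_force: [-1.1, 0.0, -0.7]
gripper_width: 0.0918
gripper_force: 0.3
time_s: 11.3
eef_pos: [0.5777, 0.0104, 0.0575]
ee_rot: [-2.542, -0.0, -3.141]
ft_force: [0.7, 0.6, 0.1]
gripper_width: 0.0917
gripper_force: 0.5
```

View pics/s5.png

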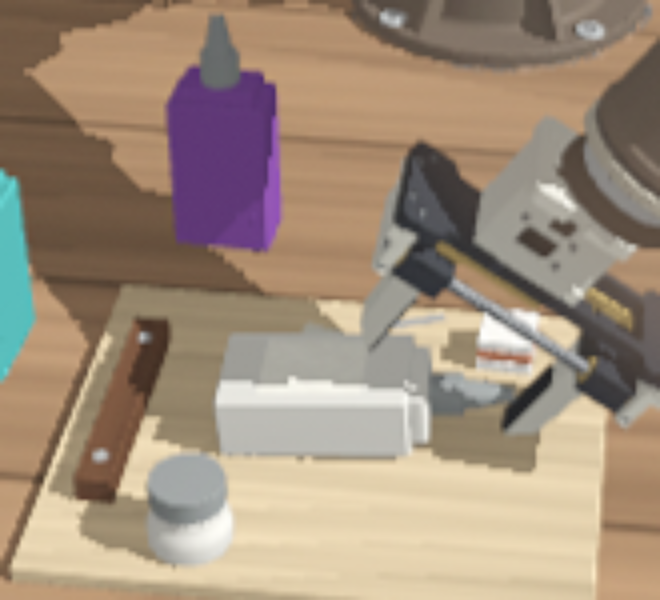

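The bottle is a few degrees from level, with its nozzle still on the finger. Next come the last few millimetres of lowering, then withdrawing along +y.

```bash
echo '[[[0, 0, 0], [0, 0.0021, 0.0008], 0.092], [[0, 0, 0], [0, 0.0021, 0.0008], 0.092], [[0, 0, 0], [0, 0.0021, 0.0008], 0.092], [[0, 0, 0], [0, 0.0021, 0.0008], 0.092], [[0, 0, 0], [0, 0.002, 0], 0.092], [[0, 0, 0], [0, 0, 0], 0.092]]' > path.dat && python3 -m creep path.dat
echo '[[[0, 0, 0], [0, 0.0033, -0.0023], 0.092], [[0, 0, 0], [0, 0.0033, -0.0023], 0.092], [[0, 0, 0], [0, 0.0033, -0.0023], 0.092], [[0, 0, 0], [0, 0.0033, -0.0023], 0.092], [[0, 0, 0], [0, 0.0033, -0.0023], 0.092], [[0, 0, 0], [0, 0, 0], 0.092]]' > path.dat && python3 -m creep path.dat
python3 - <<'E'
from h import *; import cv2
a=imaging.get_image("scene")[180:300,170:335];b=imaging.get_image("top")[160:260,230:395];cv2.imwrite("pics/s6.png",cv2.resize(np.vstack([a,b])[:,:,::-1],None,fx=2.7,fy=2.7,interpolation=2))
E
```

```text
time_s: 12.1
eef_pos: [0.5778, 0.0171, 0.0491]
ee_rot: [-2.542, -0.0, -3.141]
ft_force: [-0.7, -0.4, -0.0]
gripper_width: 0.0919
gripper_force: 0.0
time_s: 12.85
eef_pos: [0.5778, 0.0377, 0.0493]
ee_rot: [-2.542, 0.0, -3.141]
ft_force: [-0.0, 0.1, 1.0]
gripper_width: 0.0915
gripper_force: 0.0
```

View pics/s6.png

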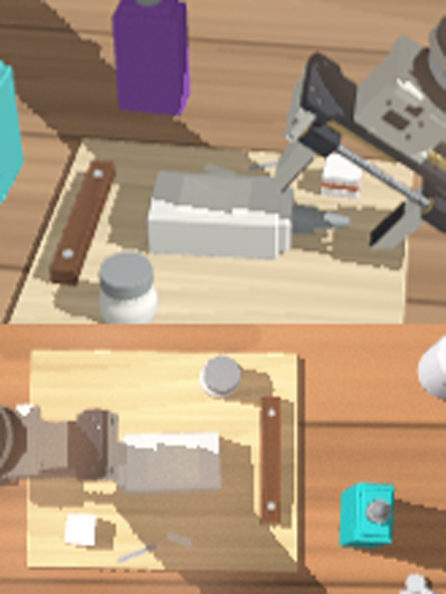

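The bottle lies flat on its broad side, foot about 45–50 mm clear of the batten, and the other things are where they were. I've viewed all 10 pictures, so I measure by masks from here on. Next: retreat, untilt, and turn so the fingers close along x.

```bash
echo '[[[0, 0, 0], [0, 0, -0.03], 0.092], [[0, 0, 0], [0, 0, -0.035], 0.092], [[0, 0, 0], [0, 0, -0.035], 0.092], [[-0.15, 0, 0], [0, 0, 0], 0.092], [[-0.15, 0, 0], [0, 0, 0], 0.092], [[-0.15, 0, 0], [0, 0, 0], 0.092], [[-0.15, 0, 0], [0, 0, 0], 0.092]]' > path.dat && python3 -m creep path.dat
echo '[[[0, 0, 0.175], [0, 0, 0], 0.06], [[0, 0, 0.175], [0, 0, 0], 0.06], [[0, 0, 0.175], [0, 0, 0], 0.06], [[0, 0, 0.175], [0, 0, 0], 0.06], [[0, 0, 0.175], [0, 0, 0], 0.06], [[0, 0, 0.175], [0, 0, 0], 0.06], [[0, 0, 0.175], [0, 0, 0], 0.06], [[0, 0, 0.175], [0, 0, 0], 0.06]]' > path.dat && python3 -m creep path.dat
echo '[[[0, 0, 0.171], [0, 0, 0], 0.06], [[0, 0, 0], [0, 0, 0], 0.06]]' > path.dat && python3 -m creep path.dat
cat > m.py <<'E'
from h import *; import cv2
def meas(tag):
    for n in("scene","top","wrist"):
        P=imaging.camera_params(n);im=imaging.get_image(n);cv2.imwrite(f"pics/{tag}{n}.png",im[:,:,::-1])
        np.savez(f"{tag}{n}.npz",im=im,K=P["intrinsics"],T=P["cam_to_world"])
        h=cv2.cvtColor(im,cv2.COLOR_RGB2HSV);m=((h[...,1]<45)&(h[...,2]>110)).astype(np.uint8)
        m=cv2.morphologyEx(m,cv2.MORPH_OPEN,np.ones((3,3)))
        for c in cv2.findContours(m,0,2)[0]:
            if cv2.contourArea(c)<150:continue
            r=cv2.minAreaRect(c);q=cv2.boxPoints(r)
            w=np.array([onz(n,p,.054,P)[:2] for p in q]);ctr=w.mean(0)
            if abs(ctr[0]-.58)<.15 and -.2<ctr[1]<.12:print(n,"area",cv2.contourArea(c),np.round(q).tolist(),np.round(w,4).tolist())
E
python3 -c "
from m import *;meas('p')
from workcell import readout;print(np.round(readout.state()['joints'],2))"
```

```text
time_s: 13.82
eef_pos: [0.5781, 0.0934, 0.1328]
ee_rot: [3.137, 0.002, 3.142]
ft_force: [0.1, 0.5, -0.5]
gripper_width: 0.0919
gripper_force: 0.0
time_s: 14.82
eef_pos: [0.5775, 0.0932, 0.1319]
ee_rot: [-3.141, 0.0, 1.735]
ft_force: [0.7, -0.0, -0.9]
gripper_width: 0.0598
gripper_force: 0.0
time_s: 15.08
eef_pos: [0.5776, 0.0934, 0.1318]
ee_rot: [-3.141, 0.001, 1.572]
ft_force: [-0.1, -0.6, -0.2]
gripper_width: 0.0601
gripper_force: 0.0
scene area 471.0 [[207.0, 273.0], [228.0, 273.0], [228.0, 301.0], [207.0, 301.0]] [[0.6557, -0.1424], [0.6502, -0.0963], [0.7355, -0.0799], [0.7406, -0.123]]
scene area 1695.0 [[223.0, 274.0], [225.0, 240.0], [299.0, 243.0], [297.0, 277.0]] [[0.6535, -0.106], [0.534, -0.1264], [0.5244, 0.0522], [0.6443, 0.0578]]
scene area 429.0 [[298.0, 239.0], [299.0, 219.0], [336.0, 221.0], [335.0, 242.0]] [[0.5092, 0.049], [0.4229, 0.0462], [0.4222, 0.1405], [0.5081, 0.1381]]
top area 783.0 [[259.0, 201.0], [311.0, 201.0], [311.0, 221.0], [259.0, 221.0]] [[0.6028, 0.049], [0.6049, -0.1137], [0.5422, -0.114], [0.54, 0.0479]]
top area 159.0 [[304.0, 172.0], [318.0, 
[... 546 characters left out ...]
], [0.6031, 0.0003], [0.5418, 0.0]]
wrist area 638.5 [[179.0, 298.0], [201.0, 298.0], [201.0, 330.0], [179.0, 330.0]] [[0.4932, 0.0247], [0.511, 0.0248], [0.5092, -0.0048], [0.4909, -0.0049]]
wrist area 4537.5 [[160.0, 269.0], [405.0, 269.0], [405.0, 289.0], [160.0, 289.0]] [[0.4802, 0.0502], [0.6737, 0.0509], [0.6753, 0.0334], [0.4785, 0.0327]]
wrist area 779.0 [[343.0, 261.0], [349.0, 238.0], [398.0, 252.0], [392.0, 275.0]] [[0.6242, 0.0572], [0.6283, 0.0765], [0.6671, 0.0653], [0.6638, 0.0456]]
wrist area 1029.5 [[173.0, 237.0], [221.0, 237.0], [221.0, 267.0], [173.0, 267.0]] [[0.4927, 0.0769], [0.5296, 0.077], [0.5284, 0.052], [0.4906, 0.0519]]
[-0.71  0.53  0.66  1.82 -0.4   0.93  0.13]
```

The bottle lies straight, centred at x ≈ 0.574 with its foot at y ≈ -0.114. I'll lower the fingers around the cap, then push the shoulder with both fingertips.

```bash
echo '[[[0, 0, 0], [-0.03, -0.0035, 0], 0.06], [[0, 0, 0], [-0.031, 0, 0], 0.06], [[0, 0, 0], [0, 0, 0.03], 0.06], [[0, 0, 0], [0, 0, 0.03], 0.06], [[0, 0, 0], [0, 0, 0.03], 0.06], [[0, 0, 0], [0, 0, 0.015], 0.06], [[0, 0, 0], [0, 0, 0], 0.048], [[0, 0, 0], [0, 0, 0], 0.04]]' > path.dat && python3 -m creep path.dat
echo '[[[0, 0, 0], [-0.004, 0, 0], 0.04], [[0, 0, 0], [-0.004, 0, 0], 0.04], [[0, 0, 0], [-0.004, 0, 0], 0.04], [[0, 0, 0], [-0.004, 0, 0], 0.04], [[0, 0, 0], [-0.004, 0, 0], 0.04], [[0, 0, 0], [-0.004, 0, 0], 0.04], [[0, 0, 0], [-0.004, 0, 0], 0.04]]' > path.dat && python3 -m creep path.dat
```

```text
time_s: 16.23
eef_pos: [0.575, 0.0325, 0.0279]
ee_rot: [3.14, -0.0, 1.571]
ft_force: [0.2, -0.3, 0.2]
gripper_width: 0.0442
gripper_force: 0.0
time_s: 17.1
eef_pos: [0.5743, 0.0046, 0.027]
ee_rot: [3.141, -0.0, 1.571]
ft_force: [0.2, 1.5, 2.1]
gripper_width: 0.0399
gripper_force: 1.3
```

```bash
echo '[[[0, 0, 0], [-0.004, 0, 0], 0.04], [[0, 0, 0], [-0.004, 0, 0], 0.04], [[0, 0, 0], [-0.004, 0, 0], 0.04], [[0, 0, 0], [-0.004, 0, 0], 0.04], [[0, 0, 0], [-0.004, 0, 0], 0.04], [[0, 0, 0], [-0.004, 0, 0], 0.04], [[0, 0, 0], [-0.004, 0, 0], 0.04], [[0, 0, 0], [0, 0, 0], 0.04]]' > path.dat && python3 -m creep path.dat; python3 -c "
from m import *;meas('q')" | grep top
```

```text
time_s: 18.1
eef_pos: [0.5742, -0.0244, 0.0268]
ee_rot: [3.142, 0.001, 1.57]
ft_force: [0.5, -0.2, -0.2]
gripper_width: 0.0403
gripper_force: 0.1
top area 450.0 [[294.0, 202.0], [324.0, 201.0], [324.0, 221.0], [295.0, 222.0]] [[0.6019, -0.0611], [0.6068, -0.1528], [0.5429, -0.1555], [0.538, -0.0642]]
```

```bash
echo '[[[0, 0, 0], [-0.002, 0, 0], 0.04], [[0, 0, 0], [-0.002, 0, 0], 0.04], [[0, 0, 0], [-0.002, 0, 0], 0.04]]' > path.dat && python3 -m creep path.dat; echo '[[[0, 0, 0], [-0.001, 0, 0], 0.04], [[0, 0, 0], [0, 0, 0], 0.04]]' > path.dat && python3 -m creep path.dat;echo '[[[0, 0, 0], [-0.001, 0, 0], 0.04], [[0, 0, 0], [0, 0, 0], 0.04]]' > path.dat && python3 -m creep path.dat
```

```text
time_s: 18.62
eef_pos: [0.5741, -0.0294, 0.0268]
ee_rot: [-3.141, -0.0, 1.571]
ft_force: [-0.3, 0.7, -0.6]
gripper_width: 0.0401
gripper_force: 0.5
time_s: 18.88
eef_pos: [0.5743, -0.0307, 0.0269]
ee_rot: [3.141, 0.0, 1.57]
ft_force: [0.0, 0.1, -0.3]
gripper_width: 0.0401
gripper_force: 0.0
time_s: 19.12
eef_pos: [0.5743, -0.0314, 0.0269]
ee_rot: [3.141, -0.0, 1.571]
ft_force: [-0.2, 1.1, -0.5]
gripper_width: 0.0399
gripper_force: 0.4
```

```bash
echo '[[[0, 0, 0], [-0.001, 0, 0], 0.04], [[0, 0, 0], [0, 0, 0], 0.04]]' > path.dat && python3 -m creep path.dat; python3 -c "
from m import *;meas('r')" | grep top
```

```text
time_s: 19.38
eef_pos: [0.5743, -0.0325, 0.0269]
ee_rot: [3.141, 0.0, 1.571]
ft_force: [-0.1, 0.7, -0.0]
gripper_width: 0.0402
gripper_force: 0.5
top area 438.5 [[298.0, 201.0], [326.0, 201.0], [326.0, 222.0], [298.0, 222.0]] [[0.6044, -0.073], [0.6056, -0.1606], [0.5396, -0.1608], [0.5385, -0.0736]]
```

```bash
for i in 1; do echo '[[[0, 0, 0], [-0.001, 0, 0], 0.04], [[0, 0, 0], [0, 0, 0], 0.04]]' > path.dat && python3 -m creep path.dat; done | grep -E "pos|ft"; echo '[[[0, 0, 0], [-0.001, 0, 0], 0.04], [[0, 0, 0], [0, 0, 0], 0.04]]' > path.dat && python3 -m creep path.dat| grep -E "pos|ft"
```

```text
eef_pos: [0.5743, -0.0327, 0.0269]
ft_force: [1.5, 4.1, 1.2]
eef_pos: [0.5744, -0.0328, 0.0269]
ft_force: [-0.1, 7.7, 1.9]
```

```bash
echo '[[[0, 0, 0], [-0.001, 0, 0], 0.04], [[0, 0, 0], [0, 0, 0], 0.04]]' > path.dat && python3 -m creep path.dat| grep -E "pos|ft"
```

```text
eef_pos: [0.5744, -0.0329, 0.0269]
ft_force: [0.3, 9.7, 3.3]
```

The force has risen to about 10 N and the tool has stopped advancing, so the foot is seated on the batten. I'll back off, open and lift.

```bash
echo '[[[0, 0, 0], [0.003, 0, 0], 0.04], [[0, 0, 0], [0.004, 0, 0], 0.04], [[0, 0, 0], [0.006, 0, 0], 0.06], [[0, 0, 0], [0.006, 0, 0], 0.06], [[0, 0, 0], [0, 0, -0.02], 0.06], [[0, 0, 0], [0, 0, -0.04], 0.06], [[0, 0, 0], [0, 0, -0.04], 0.06], [[0, 0, 0], [0.03, 0, -0.03], 0.06]]' > path.dat && python3 -m creep path.dat
echo '[[[0, 0, 0], [0.05, 0, 0], 0.06], [[0, 0, 0], [0.05, 0, 0], 0.06], [[0, 0, 0], [0.03, 0, 0], 0.06], [[0, 0, 0], [0, 0, 0], 0.06]]' > path.dat && python3 -m creep path.dat
python3 - <<'E'
from m import *
meas('z')
d=np.load("ztop.npz");P=dict(intrinsics=d["K"],cam_to_world=d["T"])
h=cv2.cvtColor(d["im"],cv2.COLOR_RGB2HSV)
print(h[205:218:3,255:335:3,1].tolist())
E
```

```text
time_s: 21.28
eef_pos: [0.5746, 0.0114, 0.1589]
ee_rot: [3.14, 0.001, 1.566]
ft_force: [-0.1, 1.8, 0.4]
gripper_width: 0.0601
gripper_force: 0.0
time_s: 21.78
eef_pos: [0.5737, 0.1473, 0.1564]
ee_rot: [-3.141, -0.001, 1.576]
ft_force: [-0.7, 0.6, -1.3]
gripper_width: 0.0597
gripper_force: 0.0
scene area 2018.5 [[203.0, 242.0], [258.0, 241.0], [259.0, 300.0], [204.0, 301.0]] [[0.5488, -0.1776], [0.5273, -0.0471], [0.725, -0.0159], [0.7424, -0.1287]]
top area 768.5 [[275.0, 201.0], [326.0, 201.0], [326.0, 221.0], [275.0, 221.0]] [[0.6035, -0.0011], [0.6056, -0.1606], [0.5428, -0.1608], [0.5407, -0.0019]]
top area 159.0 [[304.0, 172.0], [318.0, 172.0], [318.0, 186.0], [304.0, 186.0]] [[0.6967, -0.0912], [0.6972, -0.1353], [0.6527, -0.1354], [0.6521, -0.0915]]
wrist area 20511.5 [[-0.0, 365.0], [402.0, 365.0], [402.0, 419.0], [0.0, 419.0]] [[0.3045, -0.0102], [0.6864, -0.0102], [0.6922, -0.0739], [0.2905, -0.0739]]
wrist area 555.5 [[367.0, 325.0], [370.0, 296.0], [391.0, 298.0], [389.0, 327.0]] [[0.6507, 0.0331], [0.6508, 0.0622], [0.6702, 0.0606], [0.6706, 0.0314]]
wrist area 648.5 [[1
[... 271 characters left out ...]
 [0.669, 0.0829]]
wrist area 6359.0 [[160.0, 239.0], [407.0, 239.0], [407.0, 292.0], [160.0, 292.0]] [[0.4688, 0.1164], [0.6791, 0.1164], [0.6838, 0.0665], [0.4639, 0.0665]]
[[82, 80, 82, 79, 79, 77, 80, 80, 82, 80, 82, 35, 35, 33, 34, 39, 42, 31, 6, 6, 6, 6, 7, 7, 80, 110, 133], [87, 86, 86, 90, 89, 90, 90, 97, 94, 88, 88, 35, 33, 32, 33, 41, 41, 6, 8, 7, 6, 5, 8, 7, 82, 105, 137], [84, 85, 85, 85, 86, 87, 70, 39, 35, 35, 33, 35, 33, 34, 35, 39, 41, 6, 6, 6, 6, 6, 8, 8, 68, 107, 132], [90, 89, 89, 88, 87, 90, 85, 57, 38, 37, 36, 41, 37, 35, 29, 38, 41, 6, 7, 6, 7, 5, 7, 7, 67, 112, 130], [88, 87, 87, 89, 89, 87, 91, 88, 90, 89, 101, 54, 16, 36, 8, 38, 44, 7, 8, 6, 6, 6, 8, 7, 61, 106, 106]]
```

```bash
python3 -c "
from workcell import job;print(job.sign_off())"
```

```text
the job is handed in; nothing more can be done
None
```

The job is handed in: the glue bottle was eased down onto its broad side and pushed until its foot seated on the batten, nozzle pointing away; the tub had not moved in the last top view and nothing else was touched, but the hand-in gave no verdict.

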